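# Put the extruder die away in its drawer

### The arm

A 7-joint arm with a two-finger parallel gripper is mounted at the origin on the work surface. World frame = base frame: x ahead of the robot, y to its left, z up, the work surface at z = 0. Lengths are in mm, angles in rad, forces in N, time in s.
With the tool pointing down it reaches from about 400 to 925 mm from the base axis. Payload 4.1 kg.
Tool frame: the origin (TCP) lies midway between the tips of the shut fingers; the grasp point (between the pads) lies 19 mm behind it (bot.tcp_to_grasp is the distance from the TCP to the grasp point, in mm); z points along the fingers, y is the line along which they close (so a half turn about z gives the same grasp; the last joint's range is limited). The gripper opens to 85 mm and grips with 20 to 120 N. Pads are 22 mm wide; open, the fingers measure 114 mm over their backs; the gripper's body (76 mm by 85 mm) begins 54 mm behind the grasp point. The pads swing forward as they close: fully open they stand 13 mm farther back than shut.
Start: joints at [-1.227, 0.398, 0.045, 1.537, -0.019, 1.207, -0.051], TCP at [278.493, 587.359, 200.447] pointing down, gripper open.
Joint ranges: [-2.82, 2.82], [-0.49, 2.23], [-1.37, 1.46], [0, 2.46], [-1.36, 4.5], [0.23, 2], [-2.94, 2.94]. Speed limits (rad/s): [2.57, 2.57, 3.14, 3.14, 3.14, 3.14, 3.14].

### API

Orientations are given as a unit quaternion [x, y, z, w].
In Python, from rig import bot gives the robot as it stands.
- The arm moves only by the tool move_arm, never from a script. Its argument "steps" is a list of rows, each a list of 3 entries, a list of its own where there are three numbers: the shift along the tool's x, y, z in m, then the turn, a rotation vector about the tool's x, y, z in rad, then the opening, from 0 (shut) to 1 (fully open). A call has 1 to 8 rows; each row shifts and turns the commanded pose from where the row before left it, along the tool's axes as they then stand; what a row does not reach is not made up. A row lasts 1/8 s, in which the tool goes at most 62.5 mm and 10.7 degrees, less where a joint would pass 70% of its speed; a pose out of reach is approached as far as the arm can. A call is refused whole if a number of a shift passes 0.0625 or a number of a turn 0.188, either way. A call with a gripper value outside its range is refused whole. The fingers move at their own pace and stop on an object; "force" is the grip in N (left out, the last holds). Time passes only in rows, so rows that do not move let the fingers close. It gives the time, the measured TCP pose, the force, the opening and the grip force at its end, in the units of the state.
- bot.state(): the state, without advancing time (a new reading comes with each control period).
- bot.get_image(name): name is "side" or "top" or "wrist"; returns the picture (384x512x3 uint8, red, green, blue); there is no depth.
- bot.camera_info(name): a dict with "vertical_fov" (degrees; the focal length in pixels is half the picture's height over the tangent of half this angle, whatever the lens; pixels are square), "cx", "cy" (the principal point, pixels), "R" (3x3) and "t" (3): a world point X has camera coordinates R X + t; the wrist camera has in their place "tool_from_camera" (4x4, takes a point from camera to tool coordinates, whose origin is the TCP and whose axes are the flange's). Camera axes: x right, y down, z forward; pixel columns grow to the right and rows downward; lengths in mm; the calibration is good to about 2 mm. A picture is of the moment at which its call begins: read the wrist's pose just before it. camera_info takes no time and is no camera call.
- bot.finish_job(): hands the job in; it is judged then, once.
The state is a dict: "time_s": time; "joints": joint angles; "qd": joint speeds; "tau": joint torques, N m; "tool_pos": TCP position; "ee_rot": TCP orientation; "ft_force": force on the tool from outside, world axes, zero at the start; "ft_torque": the same for the moment, N m; "gripper_width": opening from 0.0 (shut) to 1.0 (fully open); "grasp_force": force on a finger pad.
Only numpy, scipy, OpenCV 4.12 (cv2) and the standard library are available. Lean on these libraries where they do the work, as an engineer would, in place of code of your own. Each camera call takes 0.05 s, during which the arm holds its last target. There are 200 camera calls.

### The job

Put away the steel die held in the clamp block: move the clay cup that blocks the bar-handled drawer to another clear spot on the bench, standing upright, and swing the clamp lever about a quarter turn clear of the die. Lay the die flat in the bar-handled drawer beside the one already there and push the drawer fully shut, leaving the lever open. Set things down without dropping them, keep the drawer and handle off the cup, and leave the other two cups and the knobbed drawer alone.

Things in the scene. Friction and masses are not known exactly. Their poses are not given: they have to be found in the camera images.
- die_chest: low grey steel chest with one drawer that has a straight steel BAR handle; 208 mm wide (y), 200 mm deep, 90 mm high, fixed to the bench. Origin on the bench under the middle of the front face; +x points into the chest, -x out of its front (towards the robot), z up. The three places in the row (this chest, the knobbed chest, the clamp block) swap from start to start
- die_drawer (a joint): the bar-handled drawer's slide, m: 0 fully shut, grows as it is pulled out along the chest's -x; stop at 0.14. Inside it is 150 mm long (x), 170 mm wide (y); its floor is 19 mm above the bench, side walls' tops 53 mm, front panel 14 mm thick with its top at 86 mm and the inner side 20 mm behind the outer front face; the room under the chest's top is 61 mm above the drawer floor
- die_drawer_handle (a point): middle of the bar handle, moving with the drawer: bar 11 mm thick, 100 mm long along the chest's y, 40 mm in front of the drawer's face, 62 mm above the bench, on two 8 mm stems 43 mm either side of the middle; axes as the chest's
- die_drawer_in (a point): centre of the drawer's inner floor, moving with the drawer (95 mm behind the drawer's outer face, 19 mm above the bench); axes as the chest's
- knob_chest: bystander: a chest of the same size and colour whose one drawer has a round steel KNOB (28 mm across, standing out 43 mm) in place of the bar; origin and axes as for the other chest; fixed
- knob_drawer (a joint): the knobbed drawer's slide, m, 0 shut; stays shut
- clamp_block: dark metal block, 110 mm (x) by 80 mm (y), 30 mm high, fixed; origin at the centre of its underside. The die sits at the middle of its top between four pins 6 mm thick and 6 mm high, standing 27.5 mm from the centre; a lever pivots at local (-42, -15) mm. Its yaw varies
- clamp_lever (a joint): clamp lever's angle, rad: at 0 the flat bar (12 mm wide, 8 mm thick, top 50 mm above the bench) points to the block's +x and lies 1.6 mm over the die's rim, on the -y side of its tab; grows as it swings level, clockwise from above, towards the block's -y; stop at 1.7; it stays where it is left. Starts between 0 and 0.2; open means beyond 1.1
- clamp_lever_hinge (a point): the lever's vertical pivot axis, at the bar's underside, 42 mm above the bench; axes as the block's
- clamp_lever_post (a point): grip point on the lever's upright black post, 85 mm from the pivot, moving with the lever: post 12 mm across, from 50 to 85 mm above the bench; this point is 74 mm above the bench
- die: the die to put away: steel disc 46 mm across and 10 mm thick, with an upright tab in its middle 26 mm (x) by 12 mm (y), its top 40 mm above the disc's underside; two black slots on the disc. Origin at the centre of its underside, z up. About 0.16 kg. Starts on the clamp block, underside 30 mm above the bench
- spare_die: another die of the same shape, lying flat somewhere on the floor of the bar-handled drawer, unseen until that is opened; stays in the drawer, flat
- cup_front: plain straight unfired clay cup without a handle, open at the top, 66 mm across, 85 mm high, wall 5 mm; origin at the centre of its underside, z up; it stands in front of the bar-handled drawer, in its way; 0.25 kg
- cup_side: plain straight unfired clay cup without a handle, open at the top, 66 mm across, 85 mm high, wall 5 mm; origin at the centre of its underside, z up; bystander beside the clamp block, on the block's +y side
- cup_other: plain straight unfired clay cup without a handle, open at the top, 66 mm across, 85 mm high, wall 5 mm; origin at the centre of its underside, z up; bystander in front of the knobbed drawer
There are look-alikes about, which are no part of the job. What is shaped like the clamp_block but pink is not meant.

How it is judged (in metres and radians):
On the way:
1. the die lies flat in the opened drawer, beside the other one, the lever swung clear and the cup out of the way (value of joint die_drawer above 0.05 m and value of joint clamp_lever above 1.1 rad and distance of cup_front from where it was at the start of the episode above 0.04 m and x of die in the frame of die_drawer_in between -0.075 and 0.075 m and y of die in the frame of die_drawer_in between -0.085 and 0.085 m and z of die in the frame of die_drawer_in between -0.006 and 0.006 m and angle between die's own z axis and vertical below 0.12 rad), for 0.1 s.
At the end, for the whole second after the job is handed in: bar-handled drawer shut within 6 mm, both dies flat (0.12 rad) on its floor, at rest; lever beyond 1.1 rad; the cup from before the drawer upright (0.1 rad), at rest on the bench, 40 mm or more from its start; other cups within 15 mm of theirs; knobbed drawer shut within 10 mm (value of joint die_drawer below 0.006 m and value of joint clamp_lever above 1.1 rad and x of die in the frame of die_drawer_in between -0.075 and 0.075 m and y of die in the frame of die_drawer_in between -0.085 and 0.085 m and z of die in the frame of die_drawer_in between -0.006 and 0.006 m and angle between each of die, spare_die's own z axis and vertical below 0.12 rad and x of spare_die in the frame of die_drawer_in between -0.075 and 0.075 m and y of spare_die in the frame of die_drawer_in between -0.085 and 0.085 m and z of spare_die in the frame of die_drawer_in between -0.006 and 0.006 m and linear speed of each of die, cup_front below 0.02 m/s and distance of cup_front from where it was at the start of the episode above 0.04 m and height (world z) of cup_front between -0.008 and 0.008 m and angle between cup_front's own z axis and vertical below 0.1 rad and value of joint knob_drawer below 0.01 m); the robot touches nothing.
It fails at once if one of the other two cups is moved more than 15 mm (distance of any of cup_side, cup_other from where it was at the start of the episode above 0.015 m).
It fails at once if a cup is tipped by more than 0.4 rad (angle between any of cup_front, cup_side, cup_other's own z axis and vertical above 0.4 rad).
It fails at once if the bar-handled chest, drawer or handle presses on the cup in front (contact force between die_chest and cup_front above 0.5 N).
It fails at once if the die or the cup is dropped (let go and falling from more than about 28 mm) ((contact force between the fingers and die below 0.05 N and linear speed of die above 0.75 m/s) or (contact force between the fingers and cup_front below 0.05 N and linear speed of cup_front above 0.75 m/s)).
It fails at once if the knobbed drawer is pulled open by more than 15 mm (value of joint knob_drawer above 0.015 m).
It also fails if it takes over 72 s, if anything falls off the work surface, if the arm or the gripper's body presses on something with over 40 N, if the wrist force passes 120 N, or if a joint passes its speed limit or range.

## Working session

There is one attempt and no reset: what is moved stays moved. The work goes in short steps, Python scripts to look and compute and a tool call to move; the robot and the scene stay as the last step left them, time stands still between calls to the robot, and variables do not carry over. Pictures are saved under pics/ and viewed, at most 10 in all, crops included, and the job is handed in when it is done.

Besides the shell and the picture viewer there is one more tool, called after ">>>" as name(argument=value, ...) on one line, values as JSON. move_arm: Moves the arm, as the interface text tells. Its arguments: {"type":"object","properties":{"steps":{"type":"array","items":{"type":"array"}},"force":{"type":"number"}},"required":["steps"]}

```bash
ls; mkdir -p pics; python3 - <<'E'
from rig import bot
import cv2,json,numpy as np
s=bot.state();print(s['tool_pos'],s['ee_rot'],s['gripper_width'],bot.tcp_to_grasp)
for n in ['top','side','wrist']:
    im=bot.get_image(n);cv2.imwrite(f'pics/{n}0.png',im[:,:,::-1]);c=bot.camera_info(n);print(n,{k:np.round(v,4).tolist() for k,v in c.items() if not isinstance(v,str)})
a=cv2.imread('pics/top0.png');b=cv2.imread('pics/side0.png')
cv2.imwrite('pics/t0.png',cv2.resize(a,(800,600)));cv2.imwrite('pics/s0.png',cv2.resize(b,(800,600)))
E
```

```text
pics
[278.16688046 586.68049245 199.34276705] [ 2.19513483e-01  9.75608944e-01 -9.99374758e-04 -1.43591657e-04] 1.0024959302636374 18.700000000000003
top {'vertical_fov': 46.875, 'cx': 254.3503, 'cy': 197.127, 'R': [[-0.011, -0.9998, 0.0178], [-0.9939, 0.009, -0.1103], [0.1101, -0.0189, -0.9937]], 't': [20.6582, 556.7173, 1091.9249]}
side {'vertical_fov': 44.0455, 'cx': 253.4033, 'cy': 192.7361, 'R': [[0.9806, -0.1954, 0.0156], [-0.0816, -0.4794, -0.8738], [0.1782, 0.8556, -0.486]], 't': [-557.0311, 148.274, 940.1316]}
wrist {'vertical_fov': 70.5668, 'cx': 247.9044, 'cy': 188.4214, 'tool_from_camera': [[0.0015, -0.958, -0.2868, 73.2989], [1.0, 0.0016, -0.0, -0.4511], [0.0005, -0.2868, 0.958, -173.2494], [0.0, 0.0, 0.0, 1.0]]}
```

View pics/t0.png

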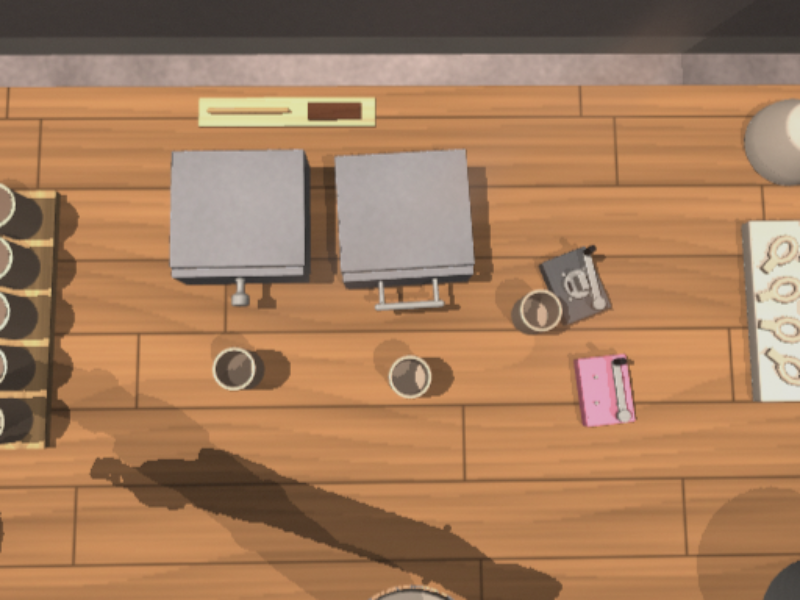

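View pics/s0.png

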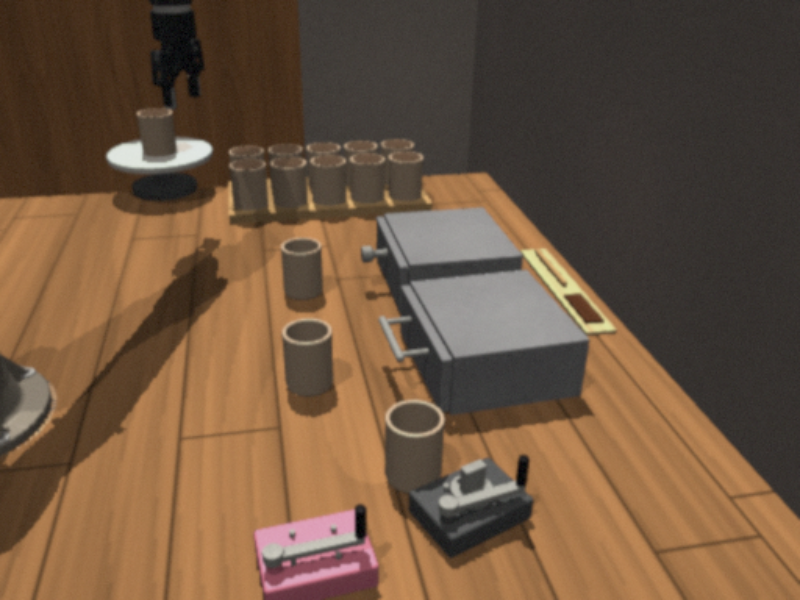

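The top view (800x600 view) shows the bar chest at (405,215), its handle at (410,305), cup_front at (410,377), cup_side at (541,310), the dark block at (577,287), with the lever pivot at (598,303) and the post at (590,252). The side view agrees. Next I measure by ray casting, using both views.

```bash
cat > h.py <<'E'
import numpy as np,cv2
from scipy.spatial.transform import Rotation as Ro
from rig import bot
def cam(n,st=None):
    c=bot.camera_info(n);f=192/np.tan(np.radians(c['vertical_fov'])/2)
    if n=='wrist':
        T=np.array(c['tool_from_camera']);R=Ro.from_quat(st['ee_rot']).as_matrix()
        A=R@T[:3,:3];o=R@T[:3,3]+np.array(st['tool_pos'])
    else:
        A=np.array(c['R']).T;o=-A@np.array(c['t'])
    return A,o,f,c['cx'],c['cy']
def ray(n,p,z,st=None):
    A,o,f,cx,cy=cam(n,st);d=A@np.array([(p[0]-cx)/f,(p[1]-cy)/f,1]);return o+d*(z-o[2])/d[2]
def proj(n,X,st=None):
    A,o,f,cx,cy=cam(n,st);v=A.T@(np.array(X,float)-o);return np.array([cx+f*v[0]/v[2],cy+f*v[1]/v[2]])
E
python3 - <<'E'
from h import *
k=1/1.5625
t=lambda u,v,z:np.round(ray('top',(u*k,v*k),z),1)
for n,p in dict(cupF=(410,377,85),cupS=(541,310,85),cupO=(236,369,85),hL=(378,306,62),hR=(441,304,62),chFL=(341,273,90),chFR=(473,264,90),chBL=(335,157,90),chBR=(466,150,90),b1=(541,263,30),b2=(585,247,30),b3=(611,308,30),b4=(567,323,30),piv=(599,304,50),post=(590,250,85),die=(577,284,70)).items(): print(n,t(*p))
s=lambda u,v,z:np.round(ray('side',(u*k,v*k),z),1)
for n,p in dict(cupF=(308,333,85),cupS=(414,418,85),post=(523,459,85),tab=(473,468,70),hL=(385,320,62),hR=(402,356,62)).items(): print('S',n,s(*p))
a=cv2.imread('pics/top0.png');b=cv2.imread('pics/side0.png')
cv2.imwrite('pics/c1.png',np.hstack([cv2.resize(a[150:220,325:405],(400,350),interpolation=2),cv2.resize(b[245:360,240:350],(400,350),interpolation=2)]))
E
```

```text
cupF [444.7  -1.9  85. ]
cupS [ 545.8 -206.2   85. ]
cupO [459.7 262.8  85. ]
hL [556.9  46.3  62. ]
hR [559.2 -53.2  62. ]
chFL [605.4 102.6  90. ]
chFR [ 617.9 -101.7   90. ]
chBL [789.9 111.7  90. ]
chBR [800.3 -94.8  90. ]
b1 [ 629.1 -221.4   30. ]
b2 [ 655.3 -295.1   30. ]
b3 [ 553.8 -333.6   30. ]
b4 [ 529.9 -260.5   30. ]
piv [ 558.3 -307.9   50. ]
post [ 639.5 -286.4   85. ]
die [ 588.1 -268.1   70. ]
S cupF [447.5  -8.8  85. ]
S cupS [ 545.7 -207.5   85. ]
S post [ 641.4 -293.2   85. ]
S tab [ 592.6 -281.1   70. ]
S hL [560.3  45.3  62. ]
S hR [565.3 -49.4  62. ]
```

View pics/c1.png

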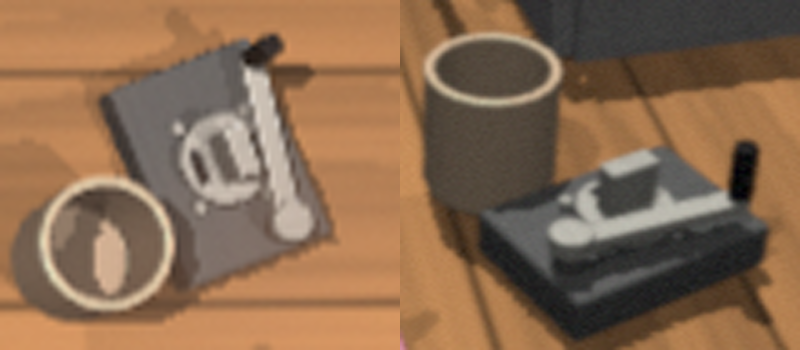

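The crop confirms the die between its pins at (592,-277), with the tab roughly along block x, and block yaw about 0.36. Cross-checks hold: block corners are 105x78 mm, pivot to post is 84 mm, handle is 99 mm. First I turn the tool so that tool x = world y and tool y = world x, then go above the cup.

>>> move_arm(steps=[[[0, 0, 0], [0, 0, 0.141], 1], [[0, 0, 0], [0, 0, 0.141], 1], [[0, 0, 0], [0, 0, 0.141], 1], [[0, 0, 0], [0, 0, 0.141], 1], [[0, 0, 0], [0, 0, 0.141], 1], [[0, 0, 0], [0, 0, 0.141], 1], [[0, 0, 0], [0, 0, 0.141], 1], [[0, 0, 0], [0, 0, 0.14], 1]])

```text
time_s: 1.15
tool_pos: [278.3, 587.1, 200.0]
ee_rot: [0.708, 0.706, -0.0, 0.0]
ft_force: [0.1, 0.5, -0.5]
gripper_width: 0.999
grasp_force: 0.0
```

>>> move_arm(steps=[[[-0.05, 0.014, 0], [0, 0, 0], 1], [[-0.05, 0.014, 0], [0, 0, 0], 1], [[-0.05, 0.014, 0], [0, 0, 0], 1], [[-0.05, 0.014, 0], [0, 0, 0], 1], [[-0.05, 0.014, 0], [0, 0, 0], 1], [[-0.05, 0.014, 0], [0, 0, 0], 1], [[-0.05, 0.014, 0], [0, 0, 0], 1], [[-0.05, 0.014, 0], [0, 0, 0], 1]])

```text
time_s: 2.15
tool_pos: [391.1, 185.8, 200.4]
ee_rot: [0.707, 0.708, 0.0, -0.0]
ft_force: [0.3, -0.6, 1.3]
gripper_width: 0.998
grasp_force: 0.0
```

>>> move_arm(steps=[[[-0.05, 0.014, 0], [0, 0, 0], 1], [[-0.05, 0.014, 0], [0, 0, 0], 1], [[-0.05, 0.014, 0], [0, 0, 0], 1], [[-0.042, 0.014, 0], [0, 0, 0], 1], [[0, 0, 0], [0, 0, 0], 1], [[0, 0, 0], [0, 0, 0], 1]])

```text
time_s: 2.9
tool_pos: [446.8, -3.8, 200.2]
ee_rot: [0.707, 0.708, -0.0, -0.0]
ft_force: [0.8, 0.7, 0.5]
gripper_width: 1.004
grasp_force: 0.0
```

```bash
cat >> h.py <<'E'
def snap(name,crop=None):
    st=bot.state();im=bot.get_image('wrist')[:,:,::-1];cv2.imwrite(f'pics/{name}.png',im)
    import pickle;pickle.dump({k:st[k] for k in('tool_pos','ee_rot')},open(f'pics/{name}.pkl','wb'))
    R=Ro.from_quat(st['ee_rot']).as_matrix()
    print(np.round(st['tool_pos'],1),'yaw2phi',round(np.degrees(np.arctan2(R[1,0],R[0,0])),2),'zax',np.round(R[:,2],3),'t',st['time_s'],'w',st['gripper_width'],'F',np.round(st['ft_force'],1),st['grasp_force'])
    return st,im
E
python3 -c "
from h import *
snap('w1')"
```

```text
[446.8  -3.8 200.2] yaw2phi 90.08 zax [-0.001  0.001 -1.   ] t 2.9 w 1.0042633816703541 F [0.8 0.7 0.5] 0.0
```

View pics/w1.png

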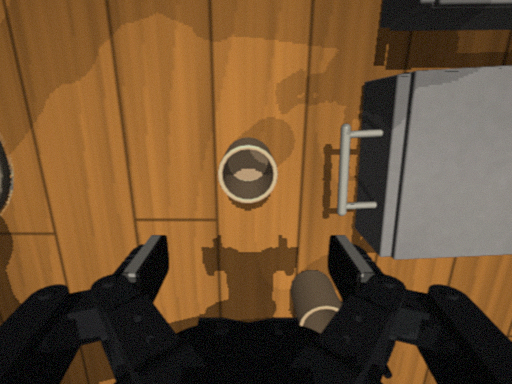

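The wrist view shows the cup_front rim centred at (248,174), the handle bar from (346,127) to (342,213), and cup_side at the lower right, about (320,320).

```bash
python3 - <<'E'
from h import *
import pickle
st=pickle.load(open('pics/w1.pkl','rb'));im=cv2.imread('pics/w1.png')
for n,p in dict(cup=(248,174.5,85),cL=(219.5,174,85),cR=(277,174,85),h1=(345.5,126,68),h2=(342,214,68),face1=(403,75,86),face2=(385,253,86),chT=(412,75,90),chB=(395,257,90)).items():print(n,np.round(ray('wrist',p[:2],p[2],st),1))
g=im.min(2)
# rim: bright pale
hsv=cv2.cvtColor(im[130:215,205:290],cv2.COLOR_BGR2HSV)
m=((hsv[...,2]>170)&(hsv[...,1]<110)).astype(np.uint8)
c=max(cv2.findContours(m,0,1)[0],key=lambda c:len(c));e=cv2.fitEllipse(c);print(e,np.round(ray('wrist',(e[0][0]+205,e[0][1]+130),85,st),1))
E
```

```text
cup [446.4  -1.6  85. ]
cL [415.2  -1.1  85. ]
cR [478.1  -0.9  85. ]
h1 [553.4  49.4  68. ]
h2 [560.2 -54.5  68. ]
face1 [598.4  99.6  86. ]
face2 [609.7 -96.8  86. ]
chT [605.   99.2  90. ]
chB [620.  -99.8  90. ]
((42.377227783203125, 43.62276077270508), (56.23090744018555, 58.37347412109375), 90.75209045410156) [445.7  -0.6  85. ]
```

>>> move_arm(steps=[[[0.002, 0, 0.04], [0, 0, 0], 1], [[0, 0, 0.05], [0, 0, 0], 1], [[0, 0, 0.045], [0, 0, 0], 1], [[0, 0, 0.03], [0, 0, 0], 1], [[0, 0, 0], [0, 0, 0], 1], [[0, 0, 0], [0, 0, 0], 0.5], [[0, 0, 0], [0, 0, 0], 0.5], [[0, 0, 0], [0, 0, 0], 0.5]], force=30)

```text
time_s: 3.95
tool_pos: [447.9, -1.8, 36.9]
ee_rot: [0.707, 0.708, 0.001, -0.0]
ft_force: [-3.4, -0.2, 7.0]
gripper_width: 0.75
grasp_force: 33.0
```

>>> move_arm(steps=[[[0, 0, 0], [0, 0, 0], 0.5], [[0, 0, -0.01], [0, 0, 0], 0.5], [[0, 0, -0.02], [0, 0, 0], 0.5], [[0, 0, -0.02], [0, 0, 0], 0.5], [[0.02, -0.003, 0], [0, 0, 0], 0.5], [[0.03, -0.004, 0], [0, 0, 0], 0.5]])

```text
time_s: 4.7
tool_pos: [440.7, 47.5, 86.5]
ee_rot: [0.708, 0.707, 0.001, 0.0]
ft_force: [0.5, 0.8, -2.6]
gripper_width: 0.749
grasp_force: 34.8
```

>>> move_arm(steps=[[[0.035, -0.005, 0], [0, 0, 0], 0.5], [[0.04, -0.005, 0], [0, 0, 0], 0.5], [[0.035, -0.005, 0], [0, 0, 0], 0.5], [[0, 0, 0.02], [0, 0, 0], 0.5], [[0, 0, 0.02], [0, 0, 0], 0.5], [[0, 0, 0.006], [0, 0, 0], 0.5], [[0, 0, 0.003], [0, 0, 0], 0.5], [[0, 0, 0], [0, 0, 0], 0.5]])

```text
time_s: 5.7
tool_pos: [425.8, 157.8, 37.2]
ee_rot: [0.707, 0.707, 0.001, 0.0]
ft_force: [0.5, 0.2, -1.9]
gripper_width: 0.748
grasp_force: 34.8
```

>>> move_arm(steps=[[[0, 0, 0.001], [0, 0, 0], 0.5], [[0, 0, 0.001], [0, 0, 0], 0.5], [[0, 0, 0], [0, 0, 0], 0.5]])

```text
time_s: 6.08
tool_pos: [425.9, 158.1, 36.9]
ee_rot: [0.707, 0.707, 0.001, -0.001]
ft_force: [-6.3, -1.7, 20.1]
gripper_width: 0.745
grasp_force: 37.0
```

>>> move_arm(steps=[[[0, 0, 0], [0, 0, 0], 0.85], [[0, 0, 0], [0, 0, 0], 1], [[0, 0, 0], [0, 0, 0], 1], [[0, 0, -0.03], [0, 0, 0], 1], [[0, 0, -0.04], [0, 0, 0], 1], [[0, 0, -0.06], [0, 0, 0], 1], [[0, 0, -0.04], [0, 0, 0], 1], [[-0.02, 0.01, 0], [0, 0, 0], 1]])

```text
time_s: 7.08
tool_pos: [437.0, 139.9, 207.6]
ee_rot: [0.705, 0.709, 0.004, 0.0]
ft_force: [0.1, -0.5, -0.2]
gripper_width: 1.002
grasp_force: 0.0
```

>>> move_arm(steps=[[[-0.054, 0.025, 0], [0, 0, 0], 1], [[-0.054, 0.025, 0], [0, 0, 0], 1], [[-0.054, 0.025, 0], [0, 0, 0], 1], [[-0.054, 0.025, 0], [0, 0, 0], 1], [[-0.054, 0.025, 0], [0, 0, 0], 1], [[-0.054, 0.025, 0], [0, 0, 0], 0.4], [[-0.054, 0.025, 0], [0, 0, 0], 0.4], [[-0.047, 0.025, 0], [0, 0, 0], 0.4]])

```text
time_s: 8.07
tool_pos: [635.9, -289.4, 203.6]
ee_rot: [0.707, 0.707, -0.0, -0.0]
ft_force: [1.0, 0.3, -0.5]
gripper_width: 0.404
grasp_force: 0.0
```

>>> move_arm(steps=[[[0, 0, 0], [0, 0, -0.153], 0.4], [[0, 0, 0], [0, 0, -0.153], 0.4], [[0, 0, 0], [0, 0, -0.153], 0.4], [[0, 0, 0], [0, 0, -0.153], 0.4], [[0, 0, 0], [0, 0, -0.153], 0.4], [[0, 0, 0], [0, 0, -0.153], 0.4], [[0, 0, 0], [0, 0, -0.153], 0.4], [[0, 0, 0], [0, 0, -0.153], 0.4]])

```text
time_s: 9.07
tool_pos: [635.3, -287.1, 203.8]
ee_rot: [0.169, 0.986, 0.0, -0.0]
ft_force: [-0.1, -0.8, -0.7]
gripper_width: 0.399
grasp_force: 0.0
```

>>> move_arm(steps=[[[0, 0, 0], [0, 0, -0.153], 0.4], [[0, 0, 0], [0, 0, -0.153], 0.4], [[0, 0, 0], [0, 0, -0.153], 0.4], [[0, 0, 0], [0, 0, -0.15], 0.4], [[0, 0, 0], [0, 0, 0], 0.4], [[0, 0, 0], [0, 0, 0], 0.4]])

```text
time_s: 9.82
tool_pos: [635.3, -287.3, 204.0]
ee_rot: [-0.13, 0.991, 0.0, -0.0]
ft_force: [-0.1, 0.2, 0.7]
gripper_width: 0.399
grasp_force: 0.0
```

```bash
python3 -c "
from h import *
st,im=snap('w2')
b=bot.get_image('top')[:,:,::-1]
cv2.imwrite('pics/c2.png',np.hstack([im,cv2.resize(b[100:292,150:294],(288,384))]))
"
```

```text
[ 635.3 -287.3  204. ] yaw2phi -165.04 zax [-0.  0. -1.] t 9.825 w 0.3987437704682953 F [-0.1  0.2  0.7] 0.0
```

View pics/c2.png

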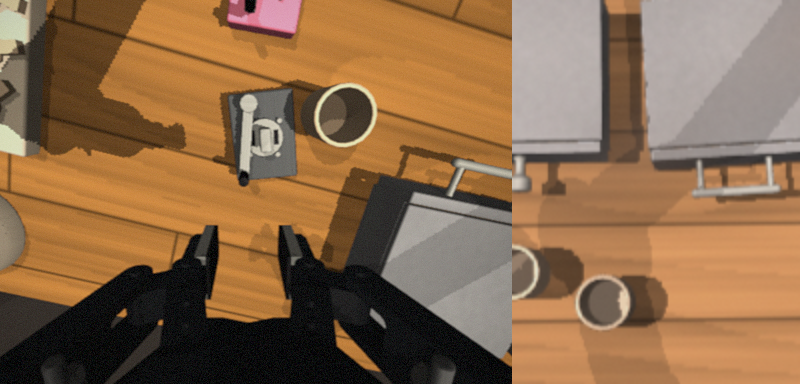

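The wrist view shows the lever pivot at (248,103), the black post at about (244,180), the die tab at (265,138), and cup_side right of the block. In the top crop, cup_front stands upright at its new spot, clear of everything.

```bash
python3 - <<'E'
from h import *
import pickle
st=pickle.load(open('pics/w2.pkl','rb'));im=cv2.imread('pics/w2.png')
for n,p in dict(piv=(248.5,102.5,50),tab=(265,138,70),disc=(267,137,40),b1=(230,95,30),b2=(293,88,30),b3=(297,176,30),b4=(232,181,30)).items():print(n,np.round(ray('wrist',p[:2],p[2],st),1))
m=(im[160:200,225:265].max(2)<35).astype(np.uint8)
ys,xs=np.nonzero(m);print(len(xs),xs.min()+225,xs.max()+225,ys.min()+160,ys.max()+160)
for y in (176,180,184): print(y,np.round(ray('wrist',(244,y),85,st),1))
for z in(50,74,85):print(proj('wrist',(640,-287,z),st))
cv2.imwrite('pics/c3.png',cv2.resize(im[80:200,210:390],(800,533),interpolation=2))
E
```

```text
piv [ 559.  -307.2   50. ]
tab [ 591.1 -279.4   70. ]
disc [ 592.  -274.8   40. ]
b1 [ 556.1 -331.1   30. ]
b2 [ 528.7 -259.9   30. ]
b3 [ 631.3 -221.5   30. ]
b4 [ 660.1 -302.5   30. ]
56 239 247 171 184
176 [ 635.9 -291.7   85. ]
180 [ 640.4 -290.5   85. ]
184 [ 644.8 -289.3   85. ]
[247.2168854  173.18573957]
[247.16769706 178.02093819]
[247.1426524  180.48282025]
```

View pics/c3.png

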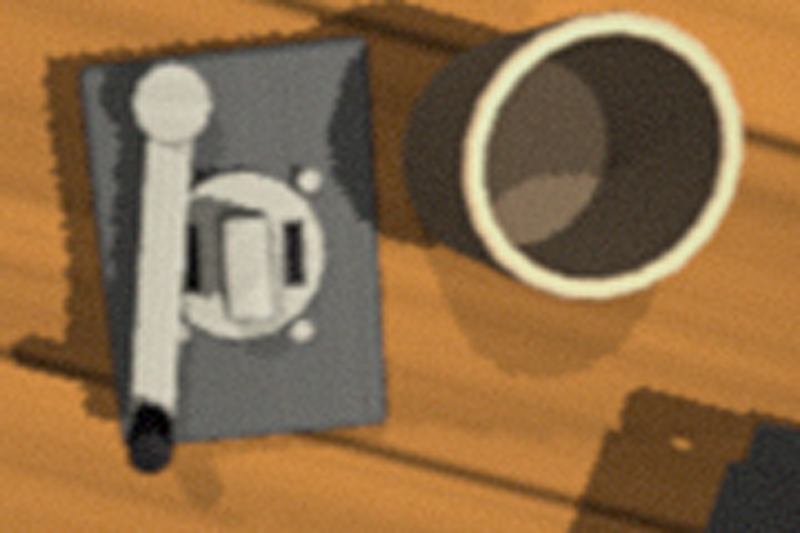

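>>> move_arm(steps=[[[-0.004, -0.003, 0.04], [0, 0, 0], 0.4], [[0, 0, 0.045], [0, 0, 0], 0.4], [[0, 0, 0.04], [0, 0, 0], 0.4], [[0, 0, 0.022], [0, 0, 0], 0.4], [[0, 0, 0], [0, 0, 0], 0.2], [[0, 0, 0], [0, 0, 0], 0], [[0, 0, 0], [0, 0, 0], 0], [[0, 0, 0], [0, 0, 0], 0]], force=25)

```text
time_s: 10.92
tool_pos: [640.8, -289.5, 58.7]
ee_rot: [-0.131, 0.991, -0.0, 0.001]
ft_force: [0.4, -0.5, 0.1]
gripper_width: 0.003
grasp_force: 0.0
```

The fingers shut on nothing, so I look again.

```bash
python3 -c "
from h import *
st,im=snap('w3')
b=bot.get_image('side')[:,:,::-1]
cv2.imwrite('pics/c4.png',np.hstack([cv2.resize(im[:,100:400],(350,448)),cv2.resize(b[230:370,220:360],(448,448))]))
"
```

```text
[ 640.8 -289.5   58.7] yaw2phi -164.92 zax [ 0.002 -0.001 -1.   ] t 10.925 w 0.0034495166330600897 F [ 0.4 -0.5  0.1] 0.0
```

View pics/c4.png

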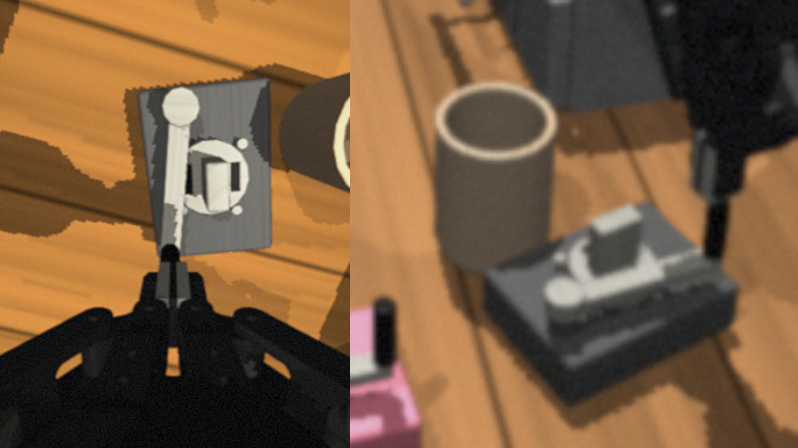

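```bash
python3 - <<'E'
from h import *
import pickle
st=pickle.load(open('pics/w3.pkl','rb'))
print('TCP wrist',proj('wrist',st['tool_pos'],st),'side',proj('side',st['tool_pos']),'side in crop',(proj('side',st['tool_pos'])-[220,230])*3.2)
for z in(50,74,85):print(z,np.round(ray('wrist',(245.5,213),z,st),1),np.round(ray('wrist',(245.5,221),z,st),1), (proj('side',(641,-289,z))-[220,230])*3.2)
im=cv2.imread('pics/w3.png')
print(im[200:262:3,246].max(1))
E
```

```text
TCP wrist [248.07922142 218.60746602] side [332.00230934 304.62375659] side in crop [358.4073899  238.79602109]
50 [ 640.7 -291.4   50. ] [ 646.7 -289.8   50. ] [356.77792052 251.0029985 ]
74 [ 631.3 -293.7   74. ] [ 636.5 -292.3   74. ] [361.29407912 215.29305978]
85 [ 627.  -294.8   85. ] [ 631.9 -293.4   85. ] [363.40996608 198.56242641]
[119 127 123  43   9  25  14  18  22  26  22  14  29  24  13  14  15  29
  15  34  30]
```

```bash
python3 -c "
from h import *
a=cv2.imread('pics/w3.png')[185:265,205:285]
b=bot.get_image('side')[:,:,::-1][255:335,295:375]
f=lambda x:cv2.resize(np.clip((x/255.)**.5*255,0,255).astype(np.uint8),(400,400),interpolation=2)
cv2.imwrite('pics/c5.png',np.hstack([f(a),f(b)]))
"
```

```text
(no output)
```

View pics/c5.png

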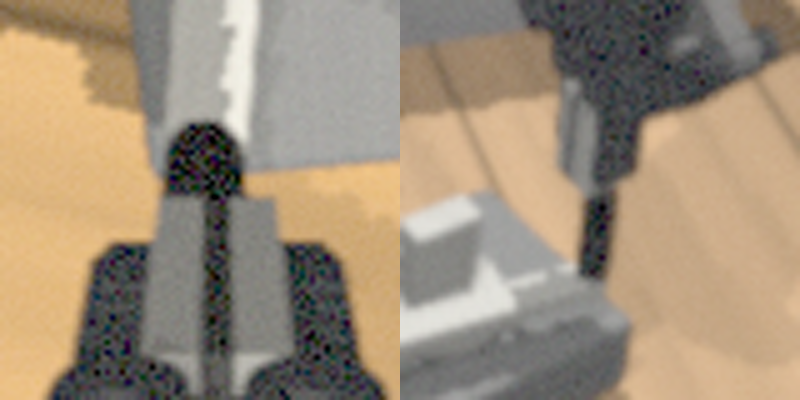

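The fingertips sit just above the post top: wrist view, pads end at px (246,225) and the post at (246,217) lies below them; side view, the full post is visible under the tips. So the real tips are about 30 mm shorter than the TCP reading implies. I open the fingers and go lower, carefully.

>>> move_arm(steps=[[[0, 0, 0], [0, 0, 0], 0.4], [[0, 0, 0], [0, 0, 0], 0.4], [[0, 0, 0], [0, 0, 0], 0.4], [[0, 0, 0.01], [0, 0, 0], 0.4], [[0, 0, 0.01], [0, 0, 0], 0.4], [[0, 0, 0], [0, 0, 0], 0.4]])

```text
time_s: 11.82
tool_pos: [638.9, -288.4, 35.6]
ee_rot: [-0.131, 0.991, 0.001, -0.001]
ft_force: [0.4, -0.9, -0.4]
gripper_width: 0.403
grasp_force: 0.0
```

>>> move_arm(steps=[[[0, 0, 0], [0, 0, 0], 0.2], [[0, 0, 0], [0, 0, 0], 0], [[0, 0, 0], [0, 0, 0], 0], [[0, 0, 0], [0, 0, 0], 0]])

```text
time_s: 12.32
tool_pos: [640.3, -289.4, 37.6]
ee_rot: [-0.131, 0.991, -0.0, 0.0]
ft_force: [-0.4, -1.4, -0.8]
gripper_width: 0.123
grasp_force: 24.7
```

>>> move_arm(steps=[[[0.001, -0.0136, 0], [0, 0, 0.16], 0], [[0.001, -0.0136, 0], [0, 0, 0.16], 0], [[0.001, -0.0136, 0], [0, 0, 0.16], 0]])

```text
time_s: 12.7
tool_pos: [639.1, -329.0, 37.5]
ee_rot: [0.111, 0.994, 0.001, -0.002]
ft_force: [-6.8, 3.6, 4.4]
gripper_width: 0.124
grasp_force: 25.2
```

>>> move_arm(steps=[[[0.001, -0.0136, 0], [0, 0, 0.16], 0], [[0.001, -0.0136, 0], [0, 0, 0.16], 0], [[0.001, -0.0136, 0], [0, 0, 0.16], 0], [[0.001, -0.0136, 0], [0, 0, 0.16], 0], [[0.001, -0.0136, 0], [0, 0, 0.16], 0], [[0, 0, 0], [0, 0, 0], 0]])

```text
time_s: 13.45
tool_pos: [599.9, -378.4, 37.3]
ee_rot: [0.487, 0.873, 0.004, -0.006]
ft_force: [-7.0, 11.3, 9.1]
gripper_width: 0.124
grasp_force: 25.7
```

>>> move_arm(steps=[[[0, 0, 0], [0, 0, 0], 0.4], [[0, 0, 0], [0, 0, 0], 0.4], [[0, 0, 0], [0, 0, 0], 0.4], [[0, 0, -0.03], [0, 0, 0], 0.4], [[0, 0, -0.045], [0, 0, 0], 0.4], [[0, 0, -0.045], [0, 0, 0], 0.4]])

```text
time_s: 14.2
tool_pos: [603.1, -384.4, 158.4]
ee_rot: [0.487, 0.873, -0.0, -0.0]
ft_force: [0.3, -0.1, 0.1]
gripper_width: 0.396
grasp_force: 0.0
```

>>> move_arm(steps=[[[0, 0, 0], [0, 0, -0.173], 0.4], [[0, 0, 0], [0, 0, -0.173], 0.4], [[0, 0, 0], [0, 0, -0.173], 0.4], [[0, 0, 0], [0, 0, -0.173], 0.4], [[0, 0, 0], [0, 0, -0.173], 0.4], [[0, 0, 0], [0, 0, -0.173], 0.4], [[0, 0, 0], [0, 0, -0.173], 0.4], [[0, 0, 0], [0, 0, -0.173], 0.4]])

```text
time_s: 15.2
tool_pos: [603.0, -384.6, 157.3]
ee_rot: [-0.185, 0.983, -0.0, -0.0]
ft_force: [-0.2, -0.6, -0.4]
gripper_width: 0.399
grasp_force: 0.0
```

>>> move_arm(steps=[[[-0.015, 0.049, 0], [0, 0, 0], 0.4], [[-0.014, 0.049, 0], [0, 0, 0], 0.4], [[0, 0, 0], [0, 0, 0], 0.4], [[0, 0, 0], [0, 0, 0], 0.4]])

```text
time_s: 15.7
tool_pos: [595.1, -283.1, 157.6]
ee_rot: [-0.183, 0.983, -0.001, 0.0]
ft_force: [-0.1, -0.1, 0.4]
gripper_width: 0.4
grasp_force: 0.0
```

```bash
python3 - <<'E'
from h import *
st,im=snap('w4')
c=proj('wrist',(592,-277,70),st);print(c)
x,y=c.astype(int)
g=cv2.cvtColor(im,cv2.COLOR_BGR2GRAY)
# tab top: brightest-ish light blob near centre
for lo,hi in((150,175),(175,200),(200,256)):
    m=((g>=lo)&(g<hi)).astype(np.uint8)
    for q in cv2.findContours(m,0,1)[0]:
        a=cv2.contourArea(q);r=cv2.minAreaRect(q)
        if a>60 and abs(r[0][0]-x)<70 and abs(r[0][1]-y)<70: print(lo,a,np.round(r[0],1),np.round(r[1],1),r[2])
crop=im[max(0,y-50):y+50,max(0,x-65):x+65];cv2.imwrite('pics/c6.png',cv2.resize(crop,(780,600),interpolation=2));print('crop origin',max(0,x-65),max(0,y-50))
E
```

```text
[ 595.1 -283.1  157.6] yaw2phi -158.97 zax [ 0.    -0.001 -1.   ] t 15.7 w 0.4004045359072821 F [-0.1 -0.1  0.4] 0.0
[254.86813663 183.51030023]
175 196.0 [253.5 184. ] [10.  22.4] 2.862405300140381
175 94.5 [260.6 171.7] [38.3 20.5] 58.49573516845703
175 368.0 [229. 140.] [18. 36.] 90.0
crop origin 189 133
```

View pics/c6.png

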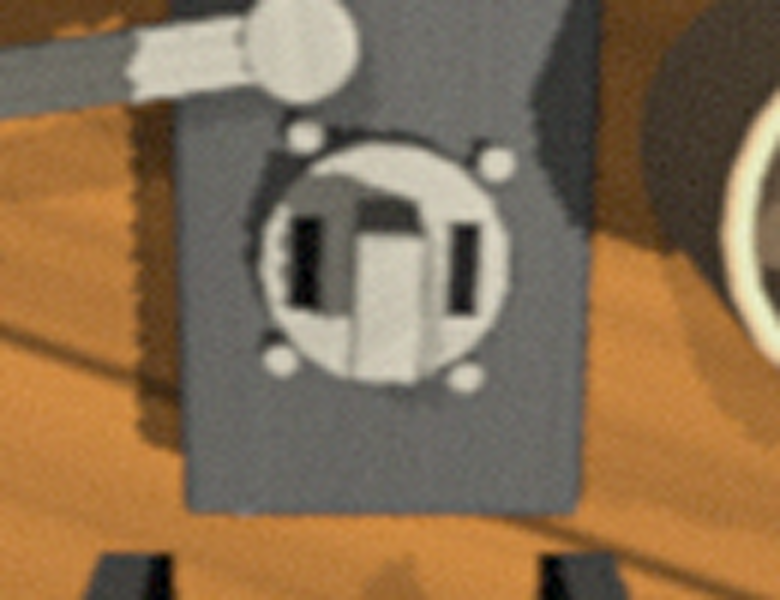

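The lever is open, pointing left in this view. The tab top is at px (253.7,184.2), giving (592.7,-277.5) at z 70, aligned with the tool to within about 2°. I go down to grip the tab.

>>> move_arm(steps=[[[0, 0.006, 0.04], [0, 0, 0], 0.4], [[0, 0, 0.04], [0, 0, 0], 0.35], [[0, 0, 0.03], [0, 0, 0], 0.35], [[0, 0, 0.017], [0, 0, 0], 0.35], [[0, 0, 0.01], [0, 0, 0], 0.35], [[0, 0, 0], [0, 0, 0], 0.35]])

```text
time_s: 16.5
tool_pos: [593.0, -277.2, 20.4]
ee_rot: [-0.182, 0.983, -0.0, -0.0]
ft_force: [0.1, -0.7, 0.6]
gripper_width: 0.35
grasp_force: 0.0
```

>>> move_arm(steps=[[[0, 0, 0], [0, 0, 0], 0.2], [[0, 0, 0], [0, 0, 0], 0], [[0, 0, 0], [0, 0, 0], 0], [[0, 0, 0], [0, 0, 0], 0]], force=40)

```text
time_s: 17.0
tool_pos: [594.2, -277.2, 21.8]
ee_rot: [-0.183, 0.983, -0.001, 0.001]
ft_force: [0.4, 0.6, 5.9]
gripper_width: 0.124
grasp_force: 42.8
```

I gripped the die before opening the drawer, so I let it go where it sits and open the drawer first.

>>> move_arm(steps=[[[0, 0, 0], [0, 0, 0], 0.3], [[0, 0, 0], [0, 0, 0], 0.4], [[0, 0, 0], [0, 0, 0], 0.4], [[0, 0, -0.03], [0, 0, 0], 0.4], [[0, 0, -0.05], [0, 0, 0], 0.4], [[0, 0, -0.05], [0, 0, 0], 0.4]])

```text
time_s: 17.75
tool_pos: [592.4, -276.4, 151.2]
ee_rot: [-0.183, 0.983, 0.0, -0.001]
ft_force: [1.1, 0.7, 0.2]
gripper_width: 0.402
grasp_force: 0.0
```

>>> move_arm(steps=[[[-0.0128, 0.0539, 0], [0, 0, 0], 0.3], [[-0.0128, 0.0539, 0], [0, 0, 0], 0.3], [[-0.0128, 0.0539, 0], [0, 0, 0], 0.3], [[-0.0128, 0.0539, 0], [0, 0, 0], 0.3], [[-0.0128, 0.0539, 0], [0, 0, 0], 0.3], [[0, 0, 0], [0, 0, 0.156], 0.3], [[0, 0, 0], [0, 0, 0.156], 0.3], [[0, 0, 0], [0, 0, 0.156], 0.3]])

```text
time_s: 18.75
tool_pos: [555.6, -2.0, 150.2]
ee_rot: [0.053, 0.999, 0.0, -0.0]
ft_force: [0.3, -0.9, 0.5]
gripper_width: 0.299
grasp_force: 0.0
```

>>> move_arm(steps=[[[0, 0, 0], [0, 0, 0.156], 0.3], [[0, 0, 0], [0, 0, 0.156], 0.3], [[0, 0, 0], [0, 0, 0.156], 0.3], [[0, 0, 0], [0, 0, 0.156], 0.3], [[0, 0, 0], [0, 0, 0.156], 0.3], [[0, 0, 0], [0, 0, 0.156], 0.3], [[0, 0, 0], [0, 0, 0.156], 0.3], [[0, 0, 0], [0, 0, 0.156], 0.3]])

```text
time_s: 19.75
tool_pos: [555.6, -2.1, 150.2]
ee_rot: [0.626, 0.779, -0.0, -0.0]
ft_force: [0.6, 0.8, -0.0]
gripper_width: 0.298
grasp_force: 0.0
```

>>> move_arm(steps=[[[0, 0, 0], [0, 0, 0.156], 0.3], [[0, 0, 0], [0, 0, 0], 0.3], [[0, 0, 0], [0, 0, 0], 0.3]])

```text
time_s: 20.12
tool_pos: [555.8, -2.1, 150.3]
ee_rot: [0.683, 0.731, -0.0, -0.0]
ft_force: [0.1, 1.4, -0.2]
gripper_width: 0.299
grasp_force: 0.0
```

```bash
python3 - <<'E'
from h import *
st,im=snap('w5')
print(proj('wrist',(558,-2,67),st))
hsv=cv2.cvtColor(im,cv2.COLOR_BGR2HSV)
m=((hsv[...,1]<60)&(hsv[...,2]>120)).astype(np.uint8)
for q in cv2.findContours(m,0,1)[0]:
    a=cv2.contourArea(q)
    if a>150: r=cv2.minAreaRect(q);print(a,np.round(r[0]),np.round(r[1]),round(r[2],1),cv2.boundingRect(q))
# column profile mid-bar across
u,v=proj('wrist',(558,-2,67),st).astype(int)
for dv in(-40,0,40): print(v+dv,[int(x) for x in hsv[v+dv,u-40:u+40:3,2]],[int(x) for x in hsv[v+dv,u-40:u+40:3,1]])
E
```

```text
[555.8  -2.1 150.3] yaw2phi 93.92 zax [-0.  0. -1.] t 20.125 w 0.2986181787591487 F [ 0.1  1.4 -0.2] 0.0
[250.63302192 184.46771971]
1141.5 [270. 182.] [ 47. 105.] 0.6 (246, 129, 49, 106)
1907.5 [304. 160.] [ 14. 175.] 4.7 (293, 73, 26, 176)
35583.5 [410. 181.] [202. 220.] 1.0 (308, 70, 204, 223)
144 [175, 173, 172, 165, 102, 145, 152, 146, 134, 148, 160, 161, 132, 159, 178, 145, 124, 131, 129, 128, 107, 107, 109, 100, 109, 117, 117] [173, 174, 172, 170, 175, 165, 164, 169, 173, 181, 167, 176, 110, 29, 27, 32, 19, 27, 20, 22, 26, 31, 23, 20, 16, 28, 28]
184 [176, 176, 179, 134, 118, 154, 151, 140, 140, 139, 152, 144, 100, 164, 173, 123, 166, 173, 172, 140, 144, 150, 168, 166, 89, 37, 41] [178, 174, 181, 181, 179, 172, 172, 177, 175, 174, 163, 177, 33, 26, 32, 23, 177, 174, 165, 166, 172, 178, 178, 178, 172, 14, 12]
224 [177, 155, 117, 86, 99, 129, 150, 135, 145, 153, 154, 155, 121, 172, 164, 192, 197, 199, 198, 190, 168, 113, 122, 127, 128, 186, 182] [179, 150, 129, 113, 152, 184, 178, 185, 171, 173, 166, 178, 32, 31, 30, 21, 19, 18, 21, 20, 26, 29, 27, 26, 26, 26, 27]
```

>>> move_arm(steps=[[[0.001, 0.003, 0.04], [0, 0, 0], 0.3], [[0, 0, 0.04], [0, 0, 0], 0.3], [[0, 0, 0.03], [0, 0, 0], 0.3], [[0, 0, 0.016], [0, 0, 0], 0.3], [[0, 0, 0], [0, 0, 0], 0.3]])

```text
time_s: 20.8
tool_pos: [558.3, -1.0, 23.8]
ee_rot: [0.683, 0.73, -0.001, -0.001]
ft_force: [-0.4, 0.3, 0.5]
gripper_width: 0.299
grasp_force: 0.0
```

>>> move_arm(steps=[[[0, 0, 0], [0, 0, 0], 0.2], [[0, 0, 0], [0, 0, 0], 0], [[0, 0, 0], [0, 0, 0], 0], [[0, 0, 0], [0, 0, 0], 0]], force=50)

```text
time_s: 21.3
tool_pos: [558.8, -1.1, 25.8]
ee_rot: [0.684, 0.73, 0.0, -0.0]
ft_force: [-2.9, 0.6, 5.8]
gripper_width: 0.104
grasp_force: 49.1
```

>>> move_arm(steps=[[[0, -0.01, 0], [0, 0, 0], 0], [[0, -0.018, 0], [0, 0, 0], 0], [[0, -0.02, 0], [0, 0, 0], 0]])

```text
time_s: 21.68
tool_pos: [512.9, -3.5, 25.8]
ee_rot: [0.683, 0.73, 0.002, 0.002]
ft_force: [2.8, 1.7, 5.8]
gripper_width: 0.102
grasp_force: 50.2
```

>>> move_arm(steps=[[[0, -0.02, 0], [0, 0, 0], 0], [[0, -0.02, 0], [0, 0, 0], 0], [[0, -0.02, 0], [0, 0, 0], 0], [[0, -0.015, 0], [0, 0, 0], 0], [[0, -0.01, 0], [0, 0, 0], 0], [[0, 0, 0], [0, 0, 0], 0]])

```text
time_s: 22.42
tool_pos: [426.5, -8.0, 25.7]
ee_rot: [0.683, 0.73, 0.002, -0.001]
ft_force: [-2.6, 2.8, 10.1]
gripper_width: 0.103
grasp_force: 50.8
```

>>> move_arm(steps=[[[0, 0, 0], [0, 0, 0], 0.2], [[0, 0, 0], [0, 0, 0], 0.3], [[0, 0, 0], [0, 0, 0], 0.3], [[0, 0, -0.03], [0, 0, 0], 0.3], [[0, 0, -0.05], [0, 0, 0], 0.3], [[0, 0.04, -0.05], [0, 0, 0], 0.3], [[0, 0.04, -0.05], [0, 0, 0], 0.3], [[0, 0.03, 0], [0, 0, 0], 0.3]])

```text
time_s: 23.42
tool_pos: [538.4, -2.3, 206.2]
ee_rot: [0.683, 0.73, 0.004, 0.003]
ft_force: [0.1, 0.6, -0.0]
gripper_width: 0.304
grasp_force: 0.0
```

>>> move_arm(steps=[[[0, 0, 0], [0, 0, 0], 0.3], [[0, 0, 0], [0, 0, 0], 0.3]])

```text
time_s: 23.68
tool_pos: [532.6, -3.1, 201.1]
ee_rot: [0.684, 0.73, -0.001, -0.001]
ft_force: [-0.8, 0.5, -0.2]
gripper_width: 0.297
grasp_force: 0.0
```

```bash
python3 - <<'E'
from h import *
st,im=snap('w6')
hc=np.array([426.5,-8]);ex=np.array([.9986,.052]);ey=np.array([-.052,.9986])
P=lambda a,b,z:(*(hc+ex*a+ey*b),z)
vis=im.copy()
for a in(60,172):
  for b in(-85,85): p=proj('wrist',P(a,b,19),st);print(a,b,p.round());cv2.circle(vis,tuple(int(x) for x in p),3,(0,0,255),1)
p=proj('wrist',P(135,0,19),st);cv2.circle(vis,tuple(int(x) for x in p),3,(0,255,0),1)
b=bot.get_image('top')[:,:,::-1]
cv2.imwrite('pics/c7.png',np.hstack([vis,cv2.resize(b[90:282,190:334],(288,384))]))
E
```

```text
[532.6  -3.1 201.1] yaw2phi 93.74 zax [-0.002 -0.001 -1.   ] t 23.675 w 0.29733947639461544 F [-0.8  0.5 -0.2] 0.0
60 -85 [215. 222.]
60 85 [212.  96.]
172 -85 [294. 223.]
172 85 [303.  97.]
```

View pics/c7.png

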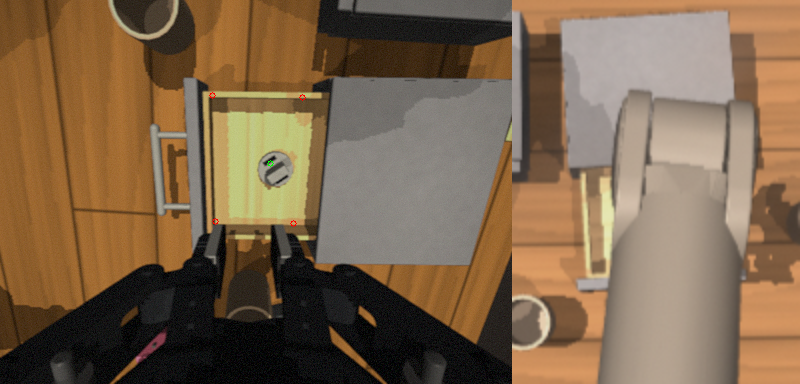

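The drawer is open. The spare die is at about px (275,170), near the drawer's centre and a bit to -y. The red marks match the drawer's inner floor corners, so the drawer pose is confirmed, and there is room at y = +50 in the drawer. Back to the die.

>>> move_arm(steps=[[[-0.0555, 0.0084, 0], [0, 0, 0], 0.35], [[-0.0555, 0.0084, 0], [0, 0, 0], 0.35], [[-0.0555, 0.0084, 0], [0, 0, 0], 0.35], [[-0.0555, 0.0084, 0], [0, 0, 0], 0.35], [[-0.0555, 0.0084, 0], [0, 0, 0], 0.35], [[0, 0, 0], [0, 0, -0.156], 0.35], [[0, 0, 0], [0, 0, -0.156], 0.35], [[0, 0, 0], [0, 0, -0.156], 0.35]])

```text
time_s: 24.78
tool_pos: [593.2, -276.6, 201.6]
ee_rot: [0.494, 0.87, 0.0, -0.001]
ft_force: [-0.0, -0.7, 0.8]
gripper_width: 0.348
grasp_force: 0.0
```

>>> move_arm(steps=[[[0, 0, 0], [0, 0, -0.156], 0.35], [[0, 0, 0], [0, 0, -0.156], 0.35], [[0, 0, 0], [0, 0, -0.156], 0.35], [[0, 0, 0], [0, 0, -0.156], 0.35], [[0, 0, 0], [0, 0, -0.156], 0.35], [[0, 0, 0], [0, 0, -0.156], 0.35], [[0, 0, 0], [0, 0, -0.156], 0.35], [[0, 0, 0], [0, 0, -0.156], 0.35]])

```text
time_s: 25.78
tool_pos: [593.2, -276.4, 201.8]
ee_rot: [-0.108, 0.994, 0.0, -0.0]
ft_force: [-0.7, 0.7, -0.7]
gripper_width: 0.349
grasp_force: 0.0
```

>>> move_arm(steps=[[[0, 0, 0], [0, 0, -0.156], 0.35], [[0, 0, 0.05], [0, 0, 0], 0.35], [[0, 0, 0], [0, 0, 0], 0.35], [[0, 0, 0], [0, 0, 0], 0.35]])

```text
time_s: 26.28
tool_pos: [594.4, -276.9, 153.1]
ee_rot: [-0.182, 0.983, -0.0, 0.0]
ft_force: [0.7, -0.3, 0.4]
gripper_width: 0.354
grasp_force: 0.0
```

```bash
python3 - <<'E'
from h import *
import pickle
s6=pickle.load(open('pics/w6.pkl','rb'));im=cv2.imread('pics/w6.png')
h=cv2.cvtColor(im,cv2.COLOR_BGR2HSV)[120:215,215:320]
m=cv2.morphologyEx((h[...,1]<70).astype(np.uint8),cv2.MORPH_CLOSE,np.ones((5,5)))
for q in cv2.findContours(m,0,1)[0]:
    if cv2.contourArea(q)>300 :
        c,r=cv2.minEnclosingCircle(q);X=ray('wrist',(c[0]+215,c[1]+120),30,s6)[:2];d=X-[426.5,-8];print('spare',c,r,X.round(1),'in handle frame',(d@[.9986,.052]).round(1),(d@[-.052,.9986]).round(1))
st,im=snap('w7')
print(proj('wrist',(592.7,-277.5,70),st))
g=cv2.cvtColor(im,cv2.COLOR_BGR2GRAY);m=((g>=175)&(g<205)).astype(np.uint8)
for q in cv2.findContours(m,0,1)[0]:
    a=cv2.contourArea(q);r=cv2.minAreaRect(q)
    if 120<a<400: print(a,np.round(r[0],1),np.round(r[1],1),r[2])
E
```

```text
spare (60.14706039428711, 48.55882263183594) 17.42839813232422 [567.5  -3.4] in handle frame 141.0 -2.7
[ 594.4 -276.9  153.1] yaw2phi -158.97 zax [ 0.001 -0.    -1.   ] t 26.275 w 0.3539340086495858 F [ 0.7 -0.3  0.4] 0.0
[248.12014638 183.60561059]
329.0 [225.5 139. ] [18. 31.] 90.0
159.5 [248.6  11.1] [11.9 25.7] 14.03624439239502
146.0 [230.1  11.3] [ 8.  24.3] 14.03624439239502
```

>>> move_arm(steps=[[[0, 0, 0.04], [0, 0, 0], 0.35], [[0, 0, 0.04], [0, 0, 0], 0.35], [[0, 0, 0.03], [0, 0, 0], 0.35], [[0, 0, 0.015], [0, 0, 0], 0.35], [[0, 0, 0.007], [0, 0, 0], 0.35], [[0, 0, 0], [0, 0, 0], 0.2], [[0, 0, 0], [0, 0, 0], 0], [[0, 0, 0], [0, 0, 0], 0]], force=50)

```text
time_s: 27.32
tool_pos: [595.2, -277.3, 21.4]
ee_rot: [-0.183, 0.983, -0.001, 0.001]
ft_force: [-0.6, 0.0, 3.5]
gripper_width: 0.122
grasp_force: 51.3
```

>>> move_arm(steps=[[[0, 0, 0], [0, 0, 0], 0], [[0, 0, 0], [0, 0, 0], 0], [[0, 0, -0.01], [0, 0, 0], 0], [[0, 0, -0.02], [0, 0, 0], 0], [[0, 0, -0.03], [0, 0, 0], 0], [[0, 0, -0.04], [0, 0, 0], 0], [[0, 0, -0.04], [0, 0, 0], 0], [[0, 0, 0], [0, 0, 0], 0]])

```text
time_s: 28.32
tool_pos: [596.6, -278.3, 165.0]
ee_rot: [-0.182, 0.983, -0.002, 0.004]
ft_force: [0.0, 0.7, -2.2]
gripper_width: 0.125
grasp_force: 50.8
```

>>> move_arm(steps=[[[-0.0108, 0.0546, 0], [0, 0, 0], 0], [[-0.0108, 0.0546, 0], [0, 0, 0], 0], [[-0.0108, 0.0546, 0], [0, 0, 0], 0], [[-0.0108, 0.0546, 0], [0, 0, 0], 0], [[-0.0108, 0.0546, 0], [0, 0, 0], 0], [[-0.0108, 0.0546, 0], [0, 0, 0], 0], [[0, 0, 0], [0, 0, 0.156], 0], [[0, 0, 0], [0, 0, 0.156], 0]])

```text
time_s: 29.32
tool_pos: [535.6, 53.2, 159.0]
ee_rot: [-0.026, 1.0, -0.0, -0.001]
ft_force: [0.0, -0.4, -2.6]
gripper_width: 0.123
grasp_force: 50.7
```

>>> move_arm(steps=[[[0, 0, 0], [0, 0, 0.156], 0], [[0, 0, 0], [0, 0, 0.156], 0], [[0, 0, 0], [0, 0, 0.156], 0], [[0, 0, 0], [0, 0, 0.156], 0], [[0, 0, 0], [0, 0, 0.156], 0], [[0, 0, 0], [0, 0, 0.156], 0], [[0, 0, 0], [0, 0, 0.156], 0], [[0, 0, 0], [0, 0, 0.156], 0]])

```text
time_s: 30.32
tool_pos: [535.8, 52.2, 159.0]
ee_rot: [0.564, 0.826, -0.001, -0.001]
ft_force: [-0.6, -0.0, -1.3]
gripper_width: 0.126
grasp_force: 50.7
```

>>> move_arm(steps=[[[0, 0, 0], [0, 0, 0.156], 0], [[0, 0, 0], [0, 0, 0.156], 0], [[0, 0, 0], [0, 0, 0], 0], [[0, 0, 0], [0, 0, 0], 0]])

```text
time_s: 30.82
tool_pos: [536.5, 52.3, 159.6]
ee_rot: [0.683, 0.731, -0.0, -0.0]
ft_force: [-0.9, 0.1, -2.7]
gripper_width: 0.127
grasp_force: 50.7
```

>>> move_arm(steps=[[[0, 0.003, 0.04], [0, 0, 0], 0], [[0, 0, 0.045], [0, 0, 0], 0], [[0, 0, 0.035], [0, 0, 0], 0], [[0, 0, 0.02], [0, 0, 0], 0], [[0, 0, 0], [0, 0, 0], 0], [[0, 0, 0], [0, 0, 0], 0]])

```text
time_s: 31.58
tool_pos: [540.9, 52.5, 20.9]
ee_rot: [0.683, 0.73, 0.001, 0.0]
ft_force: [1.0, -0.5, -0.6]
gripper_width: 0.135
grasp_force: 50.6
```

>>> move_arm(steps=[[[0, 0, 0.004], [0, 0, 0], 0], [[0, 0, 0.002], [0, 0, 0], 0], [[0, 0, 0], [0, 0, 0], 0]])

```text
time_s: 31.95
tool_pos: [540.0, 52.6, 14.1]
ee_rot: [0.683, 0.73, 0.0, -0.0]
ft_force: [0.3, 0.2, -1.4]
gripper_width: 0.126
grasp_force: 50.6
```

>>> move_arm(steps=[[[0, 0, 0.002], [0, 0, 0], 0], [[0, 0, 0.0015], [0, 0, 0], 0], [[0, 0, 0], [0, 0, 0], 0]])

```text
time_s: 32.33
tool_pos: [540.0, 52.5, 10.4]
ee_rot: [0.683, 0.73, 0.0, -0.0]
ft_force: [-0.2, 0.7, -1.2]
gripper_width: 0.131
grasp_force: 50.7
```

>>> move_arm(steps=[[[0, 0, 0.001], [0, 0, 0], 0], [[0, 0, 0.001], [0, 0, 0], 0], [[0, 0, 0], [0, 0, 0], 0]])

```text
time_s: 32.7
tool_pos: [541.9, 52.7, 10.3]
ee_rot: [0.683, 0.73, 0.001, 0.001]
ft_force: [-1.0, 1.4, 9.2]
gripper_width: 0.124
grasp_force: 52.1
```

>>> move_arm(steps=[[[0, 0, 0], [0, 0, 0], 0.2], [[0, 0, 0], [0, 0, 0], 0.28], [[0, 0, 0], [0, 0, 0], 0.28], [[0, 0, -0.02], [0, 0, 0], 0.28], [[0, 0, -0.04], [0, 0, 0], 0.28], [[0, 0, -0.06], [0, 0, 0], 0.28], [[-0.04, -0.03, -0.05], [0, 0, 0], 0.2], [[0, 0, 0], [0, 0, 0], 0.2]])

```text
time_s: 33.7
tool_pos: [517.2, 12.1, 176.3]
ee_rot: [0.685, 0.728, 0.003, 0.002]
ft_force: [0.2, 0.4, -0.9]
gripper_width: 0.2
grasp_force: 0.0
```

```bash
python3 - <<'E'
from h import *
st,im=snap('w8')
hc=np.array([426.5,-8]);ex=np.array([.9986,.052]);ey=np.array([-.052,.9986])
for a,b,z in((60,85,19),(172,-85,19),(114,55,19),(141,-3,19),(0,0,67)): print((a,b),proj('wrist',(*(hc+ex*a+ey*b),z),st).round())
h=cv2.cvtColor(im,cv2.COLOR_BGR2HSV);m=cv2.morphologyEx(((h[...,1]<70)).astype(np.uint8),cv2.MORPH_CLOSE,np.ones((5,5)))
for q in cv2.findContours(m,cv2.RETR_LIST,1)[0]:
    if cv2.contourArea(q)>300:
        c,r=cv2.minEnclosingCircle(q);d=ray('wrist',c,30,st)[:2]-hc;print(cv2.contourArea(q),np.round(c),round(r,1),'hf',(d@ex).round(1),(d@ey).round(1),cv2.boundingRect(q))
E
```

```text
[517.2  12.1 176.3] yaw2phi 93.48 zax [ 0.007  0.001 -1.   ] t 33.7 w 0.19994244838441527 F [ 0.2  0.4 -0.9] 0.0
(60, 85) [221. 110.]
(172, -85) [306. 241.]
(114, 55) [266. 136.]
(141, -3) [286. 183.]
(0, 0) [163. 191.]
359.0 [341. 348.] 23.3 hf 234.2 -255.5 (324, 331, 35, 35)
991.5 [288. 186.] 18.4 hf 142.0 -3.7 (270, 168, 37, 36)
2008.5 [184. 190.] 37.8 hf 13.2 -10.9 (167, 156, 34, 70)
1145.0 [270. 136.] 19.8 hf 117.7 55.8 (251, 117, 39, 39)
81264.0 [256. 238.] 293.5 hf 103.0 -75.5 (0, 93, 512, 291)
8788.5 [423.  26.] 91.9 hf 273.5 171.9 (332, 0, 180, 55)
351.5 [138.  24.] 34.7 hf -23.6 169.7 (112, 0, 52, 51)
```

The two dies lie apart in the drawer: in the handle frame, mine is at (118,56) and the spare at (142,-4). I re-grip the handle and push it shut.

>>> move_arm(steps=[[[-0.02, -0.04, 0], [0, 0, 0], 0.3], [[0, -0.04, 0], [0, 0, 0], 0.3], [[0, 0, 0], [0, 0, 0], 0.3], [[0, 0, 0], [0, 0, 0], 0.3]])

```text
time_s: 34.25
tool_pos: [437.9, -8.8, 172.2]
ee_rot: [0.683, 0.731, -0.0, 0.0]
ft_force: [0.0, 0.5, -0.6]
gripper_width: 0.303
grasp_force: 0.0
```

```bash
python3 - <<'E'
from h import *
st,im=snap('w9')
u,v=proj('wrist',(426.5,-8,67),st);print(u,v)
h=cv2.cvtColor(im,cv2.COLOR_BGR2HSV);u,v=int(u),int(v)
for y in(v-20,v,v+20): print(y,[(u-30+i) for i in range(60) if h[y,u-30+i,1]<70])
E
```

```text
[437.9  -8.8 172.2] yaw2phi 93.87 zax [-0. -0. -1.] t 34.25 w 0.3031806953643189 F [ 0.   0.5 -0.6] 0.0
237.63121224174358 177.235896169503
157 [235, 236, 237, 238, 239, 240, 241, 242, 243]
177 [235, 236, 237, 238, 239, 240, 241, 242, 243]
197 [235, 236, 237, 238, 239, 240, 241, 242, 243]
```

>>> move_arm(steps=[[[0, -0.01, 0.04], [0, 0, 0], 0.3], [[0, 0, 0.045], [0, 0, 0], 0.3], [[0, 0, 0.04], [0, 0, 0], 0.3], [[0, 0, 0.021], [0, 0, 0], 0.3], [[0, 0, 0], [0, 0, 0], 0.2], [[0, 0, 0], [0, 0, 0], 0], [[0, 0, 0], [0, 0, 0], 0], [[0, 0, 0], [0, 0, 0], 0]])

```text
time_s: 35.3
tool_pos: [426.8, -10.6, 26.5]
ee_rot: [0.683, 0.73, -0.0, -0.0]
ft_force: [2.3, -0.5, -15.7]
gripper_width: 0.102
grasp_force: 48.5
```

>>> move_arm(steps=[[[0, 0.005, 0], [0, 0, 0], 0], [[0, 0.01, 0], [0, 0, 0], 0], [[0, 0.015, 0], [0, 0, 0], 0], [[0, 0.015, 0], [0, 0, 0], 0], [[0, 0.015, 0], [0, 0, 0], 0], [[0, 0.015, 0], [0, 0, 0], 0], [[0, 0.015, 0], [0, 0, 0], 0], [[0, 0.015, 0], [0, 0, 0], 0]])

```text
time_s: 36.3
tool_pos: [533.5, -4.9, 26.5]
ee_rot: [0.683, 0.73, -0.001, 0.001]
ft_force: [-1.5, -5.7, -9.6]
gripper_width: 0.099
grasp_force: 49.1
```

>>> move_arm(steps=[[[0, 0.01, 0], [0, 0, 0], 0], [[0, 0.008, 0], [0, 0, 0], 0], [[0, 0.005, 0], [0, 0, 0], 0], [[0, 0.003, 0], [0, 0, 0], 0], [[0, 0, 0], [0, 0, 0], 0]])

```text
time_s: 36.92
tool_pos: [558.9, -3.5, 26.5]
ee_rot: [0.684, 0.73, -0.001, 0.001]
ft_force: [-2.9, -6.2, -8.8]
gripper_width: 0.101
grasp_force: 49.4
```

>>> move_arm(steps=[[[0, 0.002, 0], [0, 0, 0], 0], [[0, 0.002, 0], [0, 0, 0], 0], [[0, 0, 0], [0, 0, 0], 0]])

```text
time_s: 37.3
tool_pos: [558.7, -3.5, 26.4]
ee_rot: [0.684, 0.73, -0.003, -0.003]
ft_force: [-9.9, -6.0, 0.9]
gripper_width: 0.097
grasp_force: 50.4
```

>>> move_arm(steps=[[[0, -0.003, 0], [0, 0, 0], 0], [[0, 0, 0], [0, 0, 0], 0.2], [[0, 0, 0], [0, 0, 0], 0.3], [[0, 0, 0], [0, 0, 0], 0.3], [[0, 0, -0.03], [0, 0, 0], 0.3], [[0, 0, -0.05], [0, 0, 0], 0.3], [[0, 0, -0.06], [0, 0, 0], 0.3], [[0, 0, -0.04], [0, 0, 0], 0.3]])

```text
time_s: 38.3
tool_pos: [561.1, -1.2, 210.5]
ee_rot: [0.683, 0.73, 0.002, 0.002]
ft_force: [0.9, -0.1, -0.3]
gripper_width: 0.3
grasp_force: 0.0
```

>>> move_arm(steps=[[[0, -0.06, 0], [0, 0, 0], 0.3], [[0, -0.05, 0], [0, 0, 0], 0.3], [[0, 0, 0], [0, 0, 0], 0.3], [[0, 0, 0], [0, 0, 0], 0.3]])

```text
time_s: 38.8
tool_pos: [450.7, -8.3, 207.7]
ee_rot: [0.683, 0.73, 0.002, 0.001]
ft_force: [0.1, 0.1, 0.6]
gripper_width: 0.294
grasp_force: 0.0
```

```bash
python3 - <<'E'
from h import *
st,im=snap('w10')
u,v=proj('wrist',(558.6,-1,67),st);print(u,v)
h=cv2.cvtColor(im,cv2.COLOR_BGR2HSV);u,v=int(u),int(v)
print([(u-25+i) for i in range(50) if h[v,u-25+i,1]<70])
# scene cups: rims in the top / side views vs the start
for n in('top','side'):
    a=cv2.imread(f'pics/{n}0.png');b=bot.get_image(n)[:,:,::-1]
    for nm,X in dict(cS=(546,-207,85),cO=(460,263,85),cF=(425,158,85)).items():
        c=proj(n,X).astype(int);s=np.s_[max(0,c[1]-22):c[1]+22,max(0,c[0]-22):c[0]+22]
        print(n,nm,c,'meandiff',cv2.absdiff(a[s],np.ascontiguousarray(b)[s]).mean().round(1))
        H=cv2.cvtColor(np.ascontiguousarray(b[s]),cv2.COLOR_BGR2HSV);m=((H[...,2]>165)&(H[...,1]<100)).astype(np.uint8)
        q=cv2.findContours(m,0,1)[0]
        if q:
            q=max(q,key=len);e=cv2.fitEllipse(q) if len(q)>5 else None
            if e: print('   ',ray(n,(e[0][0]+max(0,c[0]-22),e[0][1]+max(0,c[1]-22)),85).round(1),np.round(e[1],1))
E
```

```text
[450.7  -8.3 207.7] yaw2phi 93.82 zax [ 0.003  0.001 -1.   ] t 38.8 w 0.2939603399782187 F [0.1 0.1 0.6] 0.0
338.99330894175495 171.27810114529623
[334, 335, 336, 337, 338, 339, 340, 341, 353, 354, 355, 356, 357, 358, 359, 360, 361, 362]
top cS [346 198] meandiff 5.2
    [ 546.4 -205.2   85. ] [25.8 26.6]
top cO [150 236] meandiff 4.0
    [461.2 267.3  85. ] [26.4 27.3]
top cF [195 250] meandiff 31.0
    [424.  158.8  85. ] [26.5 26.9]
side cS [265 267] meandiff 2.6
    [ 546.1 -206.5   85. ] [22.6 36.5]
side cO [191 157] meandiff 11.2
    [444.7 271.1  85. ] [ 6.7 11.3]
side cF [180 177] meandiff 18.8
    [439.3 268.   85. ] [5.7 7.1]
```

```bash
python3 -c "
from rig import bot
print(bot.finish_job())"
```

```text
the job is handed in; nothing more can be done
None
```

The job is handed in at about 39 s with no verdict returned: die set down in the bar-handled drawer beside the spare, drawer pushed to its stop, lever left open at about 1.4 rad, and the front cup moved to about (424, 159) mm, with the other two cups within a few mm of their starts.

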